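# Fit a gas trap with the gas shut off

## Task

Shut the gas off by pressing the test button on the shut-off valve so that its lever drops. Then take the thick, open-ended gas trap out of the white rack, push it open end first onto the manifold's level spigot until it is fully home against the block, and only after that lift the valve's lever back up to where it stays by itself. Leave the slim cartridge and the other loose things where they are.

Things in the scene. Friction and masses are not known exactly. Their poses are not given: they have to be found in the camera images.
- valve: Shut-off valve fixed to the bench: grey box 90 (x) x 150 (y) x 70 mm high; origin at the centre of its underside; its front faces its -x. On top a black turret (48 mm across, 52 mm high) with the button stands at y = +45 mm, and the lever between two small steel cheeks at y = -45 mm.
- test_button (a joint): Round plastic test button, 32 mm across, standing 16 mm out of the black turret on the valve: 0 out, 0.008 m fully down (about 3 N); springs back. Pressing it more than about 5 mm trips the lever.
- button_top (a point): Centre of the button's top face, 138 mm above the bench when out; press straight down here.
- valve_lever (a joint): Lever of the shut-off valve, 90 mm long from its pivot, a black handle 18 mm wide (valve's y) and 14 mm thick: 0 rad = up (gas on; leaning 0.3 rad back past the vertical, so it rests there by its weight), 1.6 rad = dropped (gas off; pointing to the valve's -x, 0.27 rad above level). It swings in the valve's x-z plane and weighs 80 g.
- lever_pivot (a point): Pivot of the lever, 80 mm above the bench, axis along the valve's y.
- lever_grip (a point): Point on the lever's centre line 67 mm from the pivot, in the middle of the black handle (which spans 40 to 90 mm from the pivot); can be pinched across the valve's y.
- port: Gas manifold fixed to the bench: white block 90 (x) x 110 (y) x 125 mm high with a gauge on top (up to 194 mm); origin at the centre of its underside. A level brass spigot, 28 mm in diameter, 75 mm long, its last 12 mm tapering to 16 mm, points along the port's -x from the block's face, axis 75 mm above the bench. The fitted trap's x lies along the port's x.
- spigot_root (a point): Centre of the spigot's root, on the block's face; the trap's mouth comes here when it is fully home.
- spigot_tip (a point): Centre of the spigot's free end, 75 mm from the root.
- rack: White open-fronted rack fixed to the bench, 100 (x) x 190 (y) x 66 mm high, no floor: two tunnels along its x, open at both ends, 67 mm wide and 60 mm high, centred at y = -45 and +45 mm; origin at the centre of its underside. The tunnels' mouths that face its +x are where the two parts stick out.
- trap: The gas trap: metal sleeve 140 mm long lying in either tunnel of the rack, about 60 mm sticking out, open end outwards. Round body 40 mm in diameter, a 48 mm square collar 12 mm thick at each end, brass stub 14 mm long at the rear. Origin on its axis at mid-length, as is its centre of mass (24 mm above the bench); x points to the open end. Bore 31 mm in diameter, 85 mm deep. About 0.3 kg.
- trap_mouth (a point): Centre of the trap's open end, 70 mm along its x from its origin.
- cartridge: Slim cartridge in the rack's other tunnel, leave alone: 110 mm long, 30 mm in diameter, 36 mm square collars, closed with a brass ball at its outer end; origin on its axis at mid-length.
- spanner: Steel spanner 160 mm long, flat on the bench, leave alone; origin under its middle, length along its x.
- collar: Loose brass ring, 52 mm in diameter, 20 mm high, leave alone; origin at the centre of its underside.
- jar: Capped jar, 56 mm in diameter, 75 mm high, leave alone; origin at the centre of its underside.
- driver: Screwdriver 190 mm long lying on the bench, leave alone; length along its x.
- solvent: Amber bottle, 72 mm in diameter, 170 mm high, leave alone; origin at the centre of its underside.
- beaker: Empty glass beaker, 66 mm in diameter, 80 mm high, leave alone; origin at the centre of its underside.
Not all that is in view belongs to the job. Leave any red look-alike of the port alone. Leave any green or purple look-alike of the valve alone.

How it is judged:
By the outcome, as a careful person would: the job done as asked, in the order asked, and still so for the second after the job is handed in, with the robot touching nothing.
It also fails if it takes over 72 s, if anything falls off the work surface, if the arm or the gripper's body presses on something with over 40 N, if the wrist force passes 120 N, or if a joint passes its speed limit or range.

## Robot

A 6-joint arm with a two-finger parallel gripper is mounted at the origin on the work surface. World frame = base frame: x ahead of the robot, y to its left, z up, the work surface at z = 0. Lengths are in mm, angles in rad, forces in N, time in s.
With the tool pointing down it reaches from about 300 to 775 mm from the base axis. Payload 14.6 kg.
Tool frame: the origin (TCP) lies at the very end of the fingers, on their centre line; the grasp point (between the pads) lies 19 mm behind it; z points along the fingers, y is the line along which they close (so a half turn about z gives the same grasp; the last joint's range is limited). The gripper opens to 94 mm and grips with 3 to 60 N. Pads are 16 mm wide; open, the fingers measure 119 mm over their backs; the gripper's body (75 mm by 177 mm) begins 78 mm behind the grasp point.
Start: joints at [-1.188, 0.3, 1.521, -0, 1.321, -0.067], TCP at [239.124, -495.287, 177.046] pointing down, gripper open.
Joint ranges: [-3.03, 3.03], [-0.79, 2.21], [0.23, 2.52], [-1.04, 4.18], [0, 3.07], [-2.55, 2.55]. Speed limits (rad/s): [2.22, 2.22, 2.57, 3.14, 3.14, 3.14].

## Interface

Orientations are given as [roll, pitch, yaw] about the fixed x, y, z axes, in that order (R = Rz(yaw) Ry(pitch) Rx(roll)).
In Python, from cell import manip gives the robot as it stands.
- The arm moves only by the tool servo_tool, never from a script. Its argument "rows" is a list of rows, each a list of 7 numbers: the turn, a rotation vector about the world's x, y, z in degrees, then the shift along the world's x, y, z in mm, then the closure, from 0 (fully open) to 1 (shut). In form: [[rx, ry, rz, dx, dy, dz, fingers], ...]. A call has 1 to 20 rows; each row shifts and turns the commanded pose from where the row before left it; what a row does not reach is not made up. A row lasts 1/8 s, in which the tool goes at most 62.5 mm and 10.7 degrees, less where a joint would pass 70% of its speed; a pose out of reach is approached as far as the arm can. A call with a gripper value outside its range is refused whole. The fingers move at their own pace and stop on an object; "grip_force" is the grip in N (left out, the last holds). Time passes only in rows, so rows that do not move let the fingers close. It gives the time, the measured TCP pose, the force, the opening and the grip force at its end, in the units of the state.
- manip.read_state(): the state, without advancing time (a new reading comes with each control period).
- manip.camera(name): name is "scene" or "top"; returns the picture (384x512x3 uint8, red, green, blue); there is no depth.
- manip.camera_info(name): a dict with "fx", "fy", "cx", "cy" (pixels), "position" and "rotation" of the camera in the world. Camera axes: x right, y down, z forward; pixel columns grow to the right and rows downward; lengths in mm; the calibration is good to about 2 mm. A picture is of the moment at which its call begins. camera_info takes no time and is no camera call.
- manip.sign_off(): hands the job in; it is judged then, once.
The state is a dict: "clock": time; "joints": joint angles; "qd": joint speeds; "effort": joint torques, N m; "eef_pos": TCP position; "eef_rot": TCP orientation; "wrist_force": force on the tool from outside, world axes, zero at the start; "moment": the same for the moment, N m; "finger_gap": finger opening in mm; "finger_force": force on a finger pad.
Only numpy, scipy, OpenCV 4.12 (cv2) and the standard library are available. Lean on these libraries where they do the work, as an engineer would, in place of code of your own. Each camera call takes 0.05 s, during which the arm holds its last target. There are 200 camera calls.

## Working session

There is one attempt and no reset: what is moved stays moved. The work goes in short steps, Python scripts to look and compute and a tool call to move; the robot and the scene stay as the last step left them, time stands still between calls to the robot, and variables do not carry over. Pictures are saved under pics/ and viewed, at most 10 in all, crops included, and the job is handed in when it is done.

Besides the shell and the picture viewer there is one more tool, called after "Emit:" as name([rows], argument=value, ...), one row to a line, values as JSON. servo_tool: Moves the arm, as the interface text tells. Its arguments: {"type":"object","properties":{"rows":{"type":"array","items":{"type":"array","items":{"type":"number"}}},"grip_force":{"type":"number"}},"required":["rows"]}

```bash
mkdir -p pics; python3 - <<'E'
from cell import manip
import cv2
for n in("scene","top"):
    im=manip.camera(n); cv2.imwrite(f"pics/{n}0.png",cv2.resize(im[:,:,::-1],(800,600),interpolation=cv2.INTER_CUBIC)); cv2.imwrite(f"pics/{n}0_raw.png",im[:,:,::-1])
    print(n,manip.camera_info(n))
print(manip.read_state())
E
```

```text
scene {'fx': 370.3372981535361, 'fy': 370.3372981535361, 'cx': 258.44264348075706, 'cy': 195.42754381431763, 'position': array([1348.82969997,  -19.76461635,  769.7327122 ]), 'rotation': array([-2.23905803, -0.01901233,  1.5414992 ])}
top {'fx': 404.8608453364109, 'fy': 404.8608453364109, 'cx': 256.7491368119323, 'cy': 191.5689601521615, 'position': array([ 323.64938258,   30.69686743, 1339.23035623]), 'rotation': array([-2.99763098, -0.01902748, -1.56517997])}
{'clock': 0.1, 'joints': array([-1.18761173e+00,  3.00393683e-01,  1.52152051e+00,  2.42296214e-05,
        1.32068261e+00, -6.65972170e-02]), 'qd': array([ 6.08748193e-04, -3.99394366e-04, -1.92623302e-03,  7.92911258e-04,
        8.58990871e-04,  8.68216925e-06]), 'effort': array([ 2.43536333e-04, -5.32644403e+01, -3.53283119e+01,  7.09220138e-02,
        2.34943052e-02, -4.18724460e-05]), 'eef_pos': array([ 239.03073104, -495.05420656,  176.55442678]), 'eef_rot': array([-3.14059228e+00, -9.02423022e-05,  4.49775762e-01]), 'wrist_force': array([-0.4866595 , -0.62221575,  0.59166793]), 'moment': array([-0.0289039 ,  0.02280223, -0.04664699]), 'finger_force': 0.0, 'finger_gap': 93.70809381080232}
```

View pics/scene0.png

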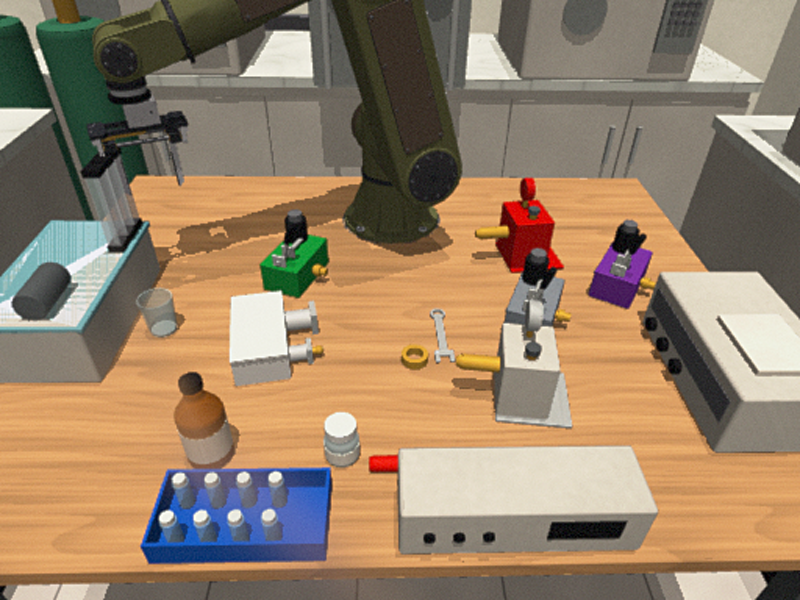

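View pics/top0.png

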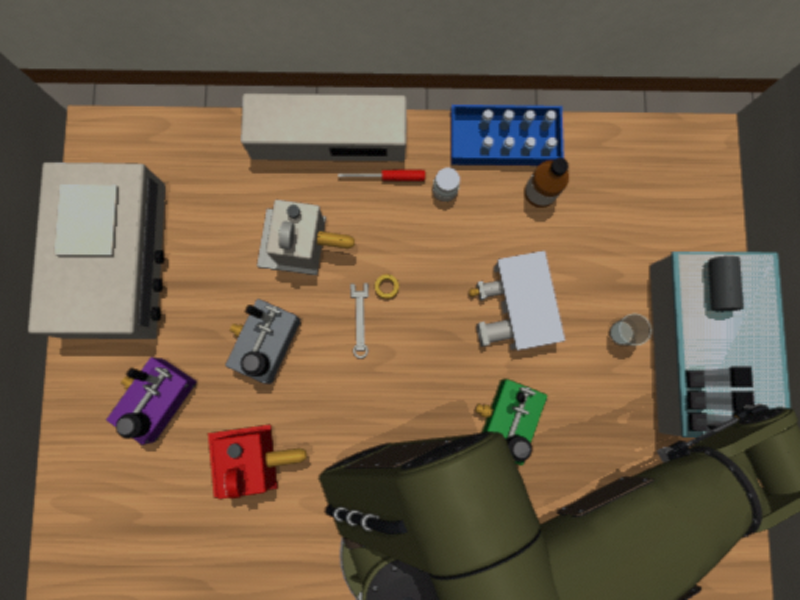

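Top picture (800x600 pixels). The valve could be the grey one (265,340), the green (515,420) or the purple (150,400); I choose grey. The port could be the white one (295,238) or the red (245,462); I choose white. The trap could be the thick open part (495,332) or the slim cartridge with a ball (485,290); I choose the thick one. Next is a close crop to check these and take measurements.

```bash
python3 - <<'E'
import cv2,numpy as np
t=cv2.imread("pics/top0_raw.png");s=cv2.imread("pics/scene0_raw.png")
def crop(im,x0,y0,w,h,k,n):
    c=cv2.resize(im[y0:y0+h,x0:x0+w],None,fx=k,fy=k,interpolation=cv2.INTER_CUBIC)
    for i in range(0,w,10): cv2.line(c,(i*k,0),(i*k,5 if i%50 else 12),(0,0,255),1); cv2.putText(c,str(x0+i),(i*k,20),0,.3,(0,0,255))if i%20==0 else 0
    for i in range(0,h,10): cv2.line(c,(0,i*k),(5,i*k),(0,0,255),1); cv2.putText(c,str(y0+i),(8,i*k+4),0,.3,(0,0,255))if i%20==0 else 0
    return c
a=crop(t,140,120,95,130,4,0); b=crop(t,295,155,70,75,6,0)
m=np.zeros((520,800,3),np.uint8); m[:520,:380]=a; m[:450,380:800]=b; cv2.imwrite("pics/c1.png",m)
a=crop(s,285,155,90,125,4,0); b=crop(s,140,180,75,70,5,0)
m=np.zeros((500,735,3),np.uint8); m[:500,:360]=a; m[:350,360:735]=b; cv2.imwrite("pics/c2.png",m)
E
```

```text
(no output)
```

View pics/c1.png

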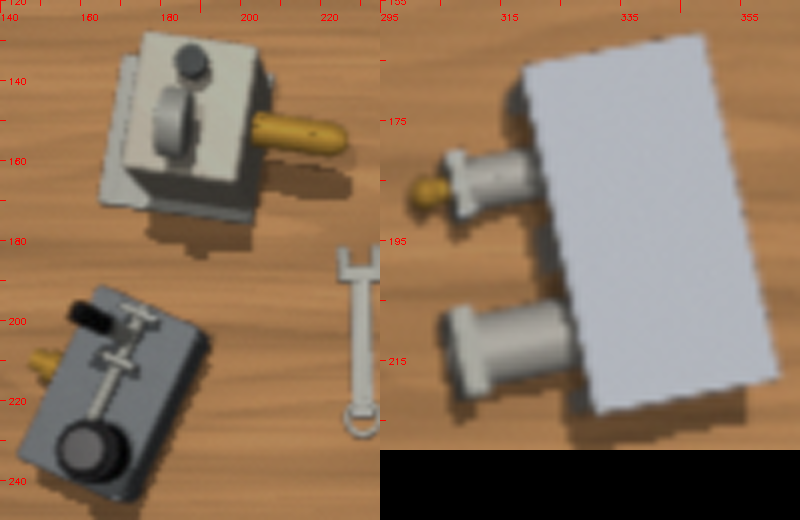

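View pics/c2.png

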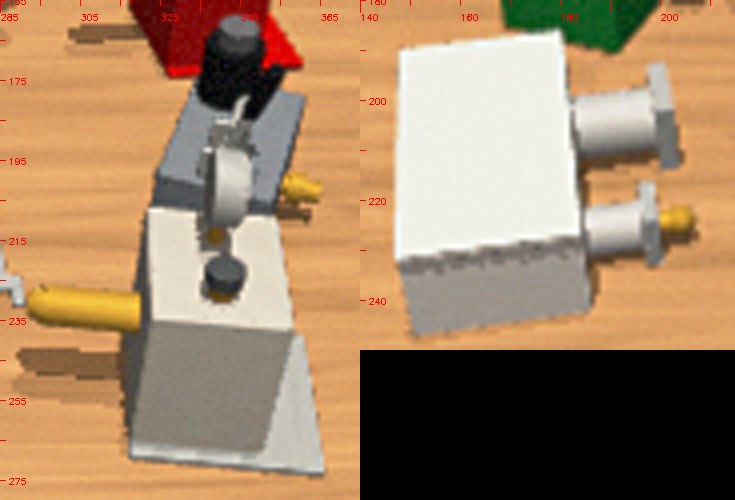

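```bash
cat > h.py <<'E'
import cv2,numpy as np
from scipy.spatial.transform import Rotation as R
from scipy.optimize import least_squares
from cell import manip
CI={n:manip.camera_info(n) for n in("scene","top")}
def proj(n,P):
    c=CI[n]; p=(np.atleast_2d(P)-c["position"])@R.from_euler("xyz",c["rotation"]).as_matrix()
    return np.c_[c["fx"]*p[:,0]/p[:,2]+c["cx"],c["fy"]*p[:,1]/p[:,2]+c["cy"]]
def W(pose,L):
    L=np.atleast_2d(np.array(L,float)); x,y,a=pose; c,s=np.cos(a),np.sin(a)
    return np.c_[x+c*L[:,0]-s*L[:,1],y+s*L[:,0]+c*L[:,1],L[:,2]]
CR={"a":("top",0,4,140,120),"b":("top",380,6,295,155),"c":("scene",0,4,285,155),"d":("scene",360,5,140,180)}
def raw(k,u,v):
    n,o,s,x0,y0=CR[k]; return n,np.array([x0+(u-o+.5)/s-.5,y0+(v+.5)/s-.5])
def fit(obs,g):
    def f(p): return np.concatenate([proj(raw(k,u,v)[0],W(p,l))[0]-raw(k,u,v)[1] for k,u,v,l in obs])
    r=least_squares(f,g,loss="soft_l1",f_scale=.7,x_scale=[10,10,.05]); return r.x,r.fun.reshape(-1,2)
E
cat > fit1.py <<'E'
from h import *
port=[("a",148,32,(45,-55,125)),("a",258,47,(-45,-55,125)),("a",240,180,(-45,55,125)),("a",125,165,(45,55,125)),("a",347,138,(-75-45,0,75)),
("c",297,333,(45,-55,125)),("c",150,322,(-45,-55,125)),("c",278,213,(45,55,125)),("c",148,208,(-45,55,125)),("c",33,300,(-120,0,75))]
valve=[("a",100,285,(45,-75,70)),("a",206,329,(-45,-75,70)),("a",20,455,(45,75,70)),("a",90,447,(0,45,138)),("c",240,33,(0,45,138)),("c",155,175,(-45,-75,70)),("c",282,186,(45,-75,70)),("c",305,95,(45,75,70))]
rack=[("b",522,66,(50,95,66)),("b",704,33,(-50,95,66)),("b",778,378,(-50,-95,66)),("b",598,412,(50,-95,66)),("d",400,50,(-50,-95,66)),("d",562,30,(50,-95,66)),("d",582,238,(50,95,66)),("d",400,260,(-50,95,66))]
rack=[(k,u,v,(l[0],-l[1],l[2])) for k,u,v,l in rack]
trap=[("b",450,308,(70,24,48)),("b",467,396,(70,-24,48)),("b",488,392,(58,-24,48)),("b",470,306,(58,24,48))]
trap=[(k,u,v,(l[0],-l[1],l[2])) for k,u,v,l in trap]
trap+=[("d",668,62,(70,24,48)),("d",648,64,(58,24,48)),("d",680,166,(70,-24,0)),("d",661,166,(58,-24,0))]
P={}
for n,o,g in(("port",port,(600,200,1.43)),("valve",valve,(400,250,1.13)),("rack",rack,(500,-200,1.76)),("trap",trap,(450,-150,1.7))):
    x,r=fit(o,g); P[n]=x; print(n,x.round(2),np.degrees(x[2]).round(1)); print(r.round(1).tolist())
np.save("P.npy",P,allow_pickle=True)
E
python3 fit1.py
```

```text
port [640.8  222.77   1.44] 82.8
[[-1.0, -1.1], [0.4, -1.0], [-0.5, 0.3], [-1.0, 0.1], [0.5, 0.4], [0.0, -0.6], [0.2, -0.9], [0.1, 0.8], [-0.8, -0.5], [-1.5, 1.5]]
valve [422.27 284.7    1.19] 68.4
[[-0.2, -0.3], [-0.4, -0.7], [0.2, 1.5], [-4.9, -1.1], [3.2, -1.1], [-0.5, -0.6], [-2.5, 3.5], [-1.3, -1.0]]
rack [ 511.41 -256.52    1.76] 101.0
[[-0.2, -0.2], [-0.3, -0.2], [0.3, 0.1], [-0.5, 0.2], [-0.2, 0.1], [0.1, 0.4], [0.1, -0.7], [-0.9, -0.1]]
trap [ 453.83 -224.94    1.75] 100.4
[[-0.1, 0.3], [-0.1, 0.3], [0.1, 0.4], [0.2, -0.0], [-0.1, 0.2], [0.1, 0.2], [0.1, 0.6], [0.0, 1.1]]
```

```bash
cat > ov.py <<'E'
from h import *
P=np.load("P.npy",allow_pickle=True).item()
def ed(b): # box edges
    (x0,x1),(y0,y1),(z0,z1)=b; c=np.array([(x,y,z) for x in(x0,x1) for y in(y0,y1) for z in(z0,z1)])
    return [(c[i],c[j]) for i in range(8) for j in range(i) if (c[i]!=c[j]).sum()==1]
def circ(x,y,z,r): t=np.linspace(0,6.2832,25); q=np.c_[x+r*np.cos(t),y+r*np.sin(t),0*t+z]; return list(zip(q[:-1],q[1:]))
def draw(im,n,x0,y0,w,h,k,items):
    c=cv2.resize(im[y0:y0+h,x0:x0+w],None,fx=k,fy=k,interpolation=cv2.INTER_CUBIC)
    for nm,E,col in items:
        for a,b in E:
            q=(proj(n,W(P[nm],[a,b]))-[x0,y0]+.5)*k-.5
            cv2.line(c,*[tuple(int(v) for v in p) for p in q.round()],col,1)
    return c
E
python3 - <<'E'
from ov import *
P["valve"]=np.array([418,274,1.135])
import ov; ov.P=P
t=cv2.imread("pics/top0_raw.png");s=cv2.imread("pics/scene0_raw.png")
it=[("valve",ed(((-45,45),(-75,75),(0,70)))+circ(0,45,138,16)+circ(0,45,122,24)+circ(0,45,70,24),(0,255,0)),("port",ed(((-45,45),(-55,55),(0,125)))+[((-45,y,75),(-107,y,75)) for y in(-14,14)],(0,0,255))]
a=draw(t,"top",135,115,95,140,4,it);b=draw(s,"scene",280,150,90,140,4,it)
cv2.imwrite("pics/c3.png",np.hstack([a,b]))
E
```

```text
(no output)
```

View pics/c3.png

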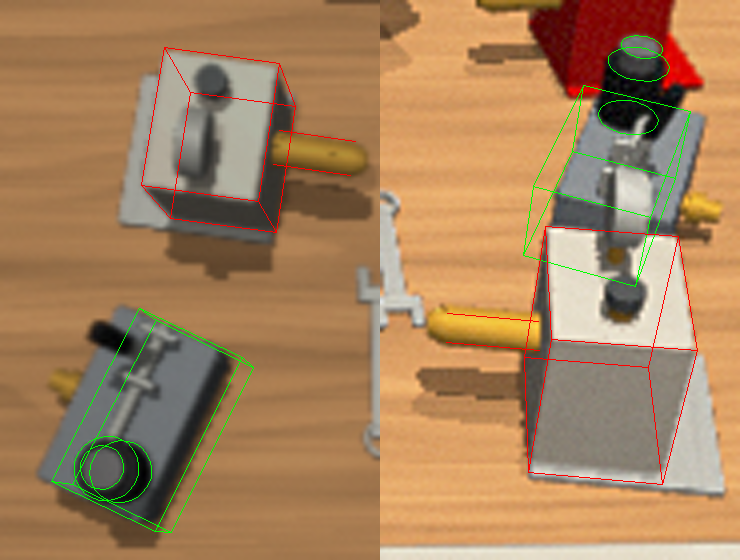

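```bash
cat >> h.py <<'E'
def ray(n,px):
    c=CI[n]; d=R.from_euler("xyz",c["rotation"]).apply([(px[0]-c["cx"])/c["fx"],(px[1]-c["cy"])/c["fy"],1]); return c["position"],d
def onz(n,px,z):
    o,d=ray(n,px); return (o+d*(z-o[2])/d[2]).round(1)
def brass(im,x0,y0,w,h):
    hsv=cv2.cvtColor(im,cv2.COLOR_BGR2HSV); m=cv2.inRange(hsv,(15,150,90),(35,255,255)); q=m*0; q[y0:y0+h,x0:x0+w]=m[y0:y0+h,x0:x0+w]
    n,l,st,c=cv2.connectedComponentsWithStats(q); i=1+st[1:,4].argmax(); return (l==i)
E
python3 - <<'E'
from h import *
t=cv2.imread("pics/top0_raw.png");s=cv2.imread("pics/scene0_raw.png")
for n,im,bx in(("top",t,(200,135,35,35)),("scene",s,(285,215,40,30))):
    m=brass(im,*bx); xs=np.where(m.any(0))[0]; C=[]
    for x in xs: r=np.where(m[:,x])[0]; C.append((x,r.mean(),len(r)))
    C=np.array(C); print(n,C[:,2].astype(int).tolist(),xs[0],xs[-1])
    k=C[:,2]>=0.85*np.median(C[:,2]); f=np.polyfit(C[k,0],C[k,1],1); print(f)
    for x in(xs[0],xs[-1]): print(onz(n,(x,np.polyval(f,x)),75))
bt=[raw("a",0,0)]
p=(135+105.5/4-.5,115+468.5/4-.5); q=(280+(641.5-380)/4-.5,150+47.5/4-.5)
print("button",onz("top",p,138),onz("scene",q,138))
E
```

```text
top [5, 8, 8, 8, 8, 8, 8, 9, 9, 9, 9, 8, 9, 8, 9, 9, 9, 9, 8, 9, 8, 8, 6, 4] 203 226
[  0.15779221 119.25627706]
[635.6 180.1  75. ]
[624.5 106.5  75. ]
scene [8, 8, 9, 10, 10, 11, 11, 11, 11, 10, 10, 10, 10, 10, 10, 10, 11, 10, 11, 11, 11, 10, 10, 10, 10, 10, 10, 10] 292 319
[8.08547009e-02 2.06891111e+02]
[623.2 105.7  75. ]
[632.4 177.9  75. ]
button [376.5 290.3 138. ] [378.  292.4 138. ]
```

Emit:
servo_tool([
  [0,0,0,34,35,10,1],
  [0,0,0,34,35,10,1],
  [0,0,0,34,35,10,1],
  [0,0,0,34,35,10,1],
  [0,0,0,34,35,10,1],
  [0,0,0,34,35,10,1],
  [0,0,0,34,35,10,1],
  [0,0,0,0,50,0,1],
  [0,0,0,0,50,0,1],
  [0,0,0,0,50,0,1],
  [0,0,0,0,50,0,1],
  [0,0,0,0,50,0,1],
  [0,0,6,-14,41,-7,1],
  [0,0,6,-14,41,-7,1],
  [0,0,6,-14,41,-7,1],
  [0,0,6,-14,41,-7,1],
  [0,0,6,-14,41,-7,1],
  [0,0,6,-14,41,-7,1],
  [0,0,4,-15,41,-7,1],
  [0,0,0,0,0,0,1],
])

```text
clock: 2.6
eef_pos: [376.9, 288.3, 197.2]
eef_rot: [-3.141, 0.001, 1.152]
wrist_force: [-0.4, 0.0, 0.4]
finger_gap: 0.5
finger_force: 0.0
```

Emit:
servo_tool([
  [0,0,0,0,2,-25,1],
  [0,0,0,0,0,-25,1],
  [0,0,0,0,0,-6,1],
  [0,0,0,0,0,-3,1],
  [0,0,0,0,0,-3,1],
  [0,0,0,0,0,-3,1],
  [0,0,0,0,0,-1.5,1],
  [0,0,0,0,0,0,1],
])

```text
clock: 3.6
eef_pos: [378.1, 288.7, 131.6]
eef_rot: [-3.142, 0.0, 1.148]
wrist_force: [-0.3, 0.9, 0.1]
finger_gap: -0.0
finger_force: 0.0
```

```bash
python3 - <<'E'
from ov import *
t=manip.camera("top")[:,:,::-1].copy();s=manip.camera("scene")[:,:,::-1].copy()
cv2.imwrite("pics/t1_raw.png",t);cv2.imwrite("pics/s1_raw.png",s)
a=draw(t,"top",135,165,75,90,5,[]);b=draw(s,"scene",310,120,75,90,5,[])
cv2.imwrite("pics/c4.png",np.hstack([a,b])); print(manip.read_state()["wrist_force"],manip.read_state()["eef_pos"])
E
```

```text
[-0.2174353   0.06838234  0.06248134] [378.17167872 288.77054646 131.67988232]
```

View pics/c4.png

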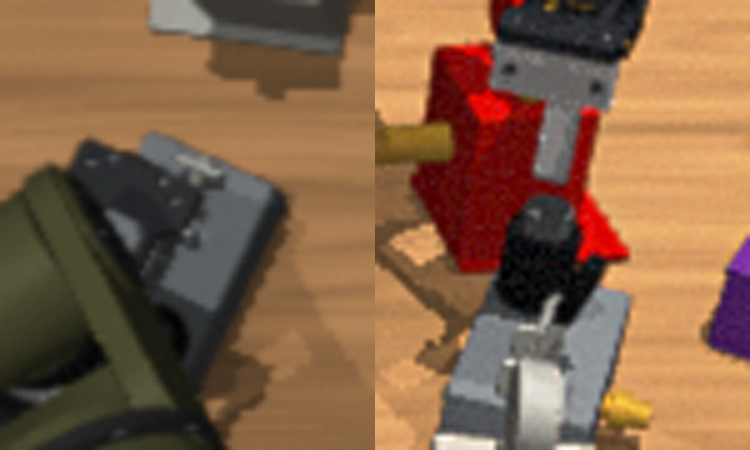

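```bash
python3 - <<'E'
from h import *
for p in((378.2,288.8,131.7),(378.2,288.8,160),(377,291,138)): print(proj("scene",p),proj("top",p))
print("tip px", 310+180/5,120+180/5, "button", 310+175/5,120+210/5)
q=(135+105.5/4-.5,115+468.5/4-.5); q2=(310+175/5,120+212/5)
for z in (60,80,100,120,138): print(z,onz("top",q,z),onz("scene",q2,z))
E
```

```text
[[343.41956573 163.09956969]] [[161.88046467 231.13681528]]
[[344.88877559 155.45247741]] [[159.79624804 230.6791448 ]]
[[344.35641948 161.20804697]] [[160.65836061 231.44111593]]
tip px 346.0 156.0 button 345.0 162.0
60 [379.9 307.2  60. ] [264.7 330.   60. ]
80 [379.  302.9  80. ] [295.2 320.2  80. ]
100 [378.1 298.6 100. ] [325.8 310.3 100. ]
120 [377.3 294.2 120. ] [356.3 300.5 120. ]
138 [376.5 290.3 138. ] [383.8 291.6 138. ]
```

```bash
python3 - <<'E'
from h import *
st=manip.read_state(); print(st["joints"],st["eef_pos"],st["eef_rot"])
for y in (-47,47): # fingers along tool y
    for z in(176.5,196): 
        d=np.array([np.sin(.45),-np.cos(.45),0])*y; print(z,proj("scene",np.array([239,-495,z])+d)*800/512,proj("top",np.array([239,-495,z])+d)*800/512)
# silhouette difference at button
a=cv2.imread("pics/scene0_raw.png")[140:185,325:370];b=cv2.imread("pics/s1_raw.png")[140:185,325:370]
cv2.imwrite("pics/c5.png",cv2.resize(np.hstack([a,b]),None,fx=8.8,fy=8.8,interpolation=cv2.INTER_NEAREST))
E
```

```text
[5.75147570e-01 1.79959135e-01 1.78051495e+00 3.96250822e-06
 1.18089700e+00 9.98005566e-01] [378.17167872 288.77054646 131.67988232] [ 3.14147565e+00 -1.88189876e-04  1.14793684e+00]
176.5 [[180.99975639 196.24716381]] [[655.82351098 451.26042665]]
196 [[178.98044816 187.95455551]] [[660.40038628 452.29359027]]
176.5 [[134.43561973 205.38688899]] [[700.8038864  428.44152459]]
196 [[131.88499002 196.94333862]] [[706.11740193 429.07906977]]
```

View pics/c5.png

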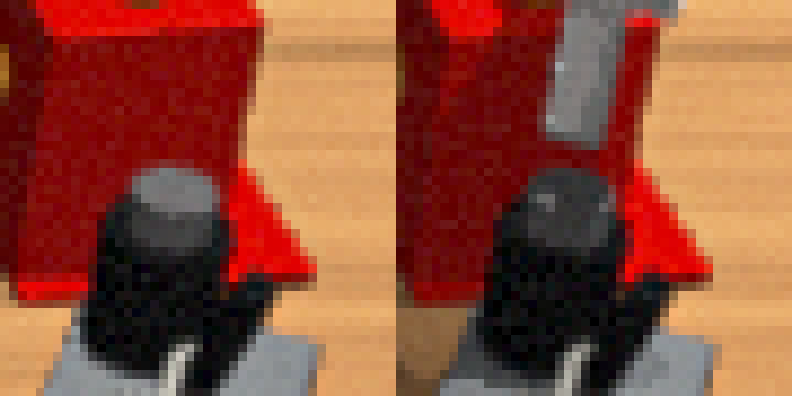

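Emit:
servo_tool([
  [0,0,0,0,0,-8,1],
  [0,0,0,0,0,-6,1],
  [0,0,0,0,0,0,1],
])

```text
clock: 4.08
eef_pos: [377.8, 288.5, 116.9]
eef_rot: [-3.141, 0.001, 1.148]
wrist_force: [-0.4, 0.7, -0.3]
finger_gap: 0.6
finger_force: 0.0
```

Emit:
servo_tool([
  [0,0,0,0,0,-4,1],
  [0,0,0,0,0,0,1],
])

```text
clock: 4.32
eef_pos: [378.0, 288.7, 113.3]
eef_rot: [-3.141, 0.0, 1.148]
wrist_force: [0.5, 0.3, 0.2]
finger_gap: 0.5
finger_force: 0.0
```

Emit:
servo_tool([
  [0,0,0,0,0,-3,1],
  [0,0,0,0,0,0,1],
])

```text
clock: 4.58
eef_pos: [378.1, 288.7, 110.4]
eef_rot: [-3.141, 0.0, 1.148]
wrist_force: [-0.2, -0.2, -0.3]
finger_gap: 0.5
finger_force: 0.0
```

Emit:
servo_tool([
  [0,0,0,0,0,-3,1],
  [0,0,0,0,0,0,1],
])

```text
clock: 4.82
eef_pos: [378.2, 288.8, 107.5]
eef_rot: [3.141, -0.0, 1.148]
wrist_force: [0.7, 0.4, 2.2]
finger_gap: 0.6
finger_force: 0.7
```

Emit:
servo_tool([
  [0,0,0,0,0,-3,1],
  [0,0,0,0,0,0,1],
])

```text
clock: 5.08
eef_pos: [378.2, 288.8, 104.4]
eef_rot: [3.141, -0.0, 1.148]
wrist_force: [-0.1, -0.4, 1.2]
finger_gap: 0.4
finger_force: 1.1
```

```bash
python3 - <<'E'
from h import *
s=manip.camera("scene")[:,:,::-1].copy();cv2.imwrite("pics/s2_raw.png",s)
b=s[120:210,310:385]
cv2.imwrite("pics/c6.png",cv2.resize(b,None,fx=6,fy=6,interpolation=cv2.INTER_CUBIC))
E
```

```text
(no output)
```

View pics/c6.png

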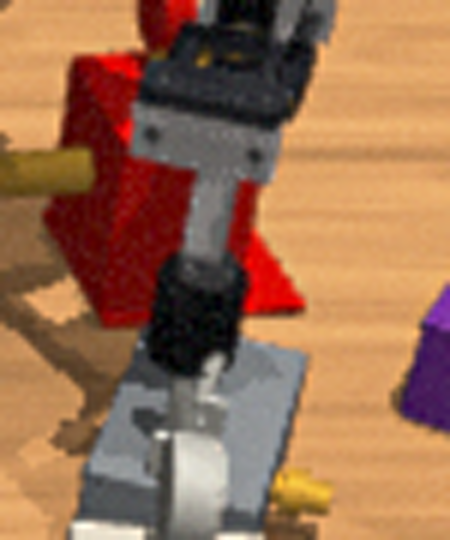

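Emit:
servo_tool([
  [0,0,0,0,0,32,1],
  [0,0,0,0,0,32,1],
  [0,0,0,0,0,32,0.36],
  [0,0,3.5,18,-50,0,0.36],
  [0,0,3.5,18,-50,0,0.36],
  [0,0,3.5,18,-50,0,0.36],
  [0,0,3.5,18,-50,0,0.36],
  [0,0,3.5,0,-47,0,0.36],
  [0,0,3.5,0,-47,0,0.36],
  [0,0,3.5,0,-47,0,0.36],
  [0,0,3.5,0,-47,0,0.36],
  [0,0,3.5,0,-47,0,0.36],
  [0,0,3.5,-2,-46,0,0.36],
  [0,0,0,0,0,-40,0.36],
  [0,0,0,0,0,-40,0.36],
  [0,0,0,0,0,-40,0.36],
  [0,0,0,0,0,0,0.36],
  [0,0,0,0,0,0,0.36],
])

```text
clock: 7.38
eef_pos: [448.7, -192.6, 82.0]
eef_rot: [3.14, 0.001, 1.759]
wrist_force: [-0.3, 0.6, 0.1]
finger_gap: 59.9
finger_force: 0.0
```

```bash
python3 - <<'E'
from h import *
s=manip.camera("scene")[:,:,::-1].copy();cv2.imwrite("pics/s3_raw.png",s)
t=manip.camera("top")[:,:,::-1].copy();cv2.imwrite("pics/t3_raw.png",t)
f=lambda im,x,y,w,h,k:cv2.resize(im[y:y+h,x:x+w],None,fx=k,fy=k,interpolation=cv2.INTER_CUBIC)
m=np.zeros((600,800,3),np.uint8)
m[:300,:400]=f(t,140,180,80,60,5); m[:300,400:800]=f(s,310,145,80,60,5)
m[300:600,:400]=f(t,280,165,80,60,5); m[300:600,400:800]=f(s,140,170,80,60,5)
cv2.imwrite("pics/c7.png",m); print(manip.read_state()["eef_pos"],manip.read_state()["eef_rot"])
E
```

```text
[ 448.96896085 -192.66441548   82.27092064] [3.13951428e+00 1.59363911e-03 1.75881601e+00]
```

View pics/c7.png

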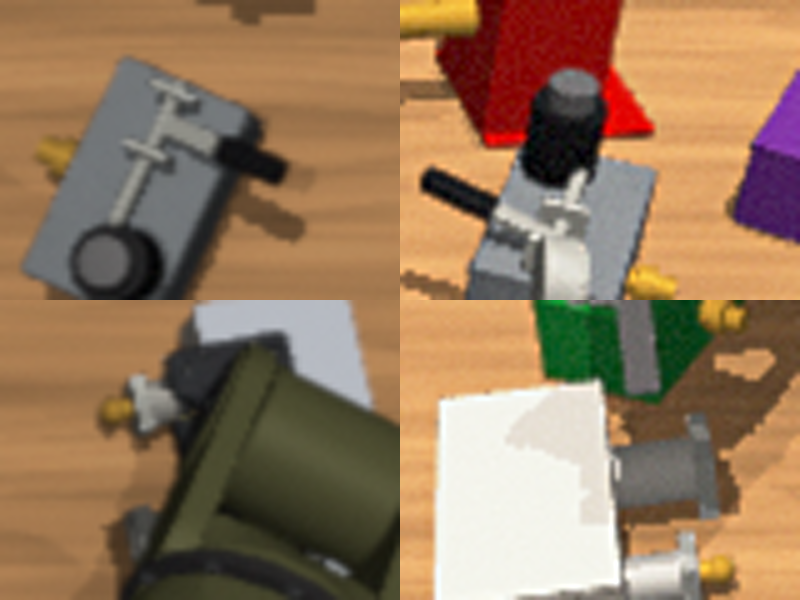

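```bash
python3 - <<'E'
from h import *
yaw=1.759; c=np.array([449,-192.6,0]); d=np.array([np.sin(yaw),-np.cos(yaw),0])
for s in(-1,1):
    for z in(82,110.5): print(s,z,proj("scene",c+s*30*d+[0,0,z]),proj("top",c+s*30*d+[0,0,z]))
print("seen finger raw",140+48-.4,170+(395-300)/5, onz("scene",(187.6,189),110.5),onz("scene",(187.6,189),82))
print("handle",onz("top",(189.8,211.6),98),onz("scene",(321.2,183.6),98))
print("tip",onz("top",(140+285.5/5-.5,180+168.5/5-.5),104),onz("scene",(310+25.5/5-.5,145+180/5-.5),104))
print("base40",onz("top",(140+220/5-.5,180+149/5-.5),91),onz("scene",(310+93/5-.5,145+209/5-.5),91))
print("pivot",onz("top",(140+160/5-.5,180+125/5-.5),80))
E
```

```text
-1 82 [[187.95223034 183.91944111]] [[322.67548443 219.59321649]]
-1 110.5 [[187.02919491 176.41615164]] [[324.36039941 218.89223915]]
1 82 [[189.36983319 195.69668374]] [[318.77478462 200.78894271]]
1 110.5 [[188.43087792 188.0681102 ]] [[320.35992358 199.66565213]]
seen finger raw 187.6 189.0 [ 483.  -188.9  110.5] [ 445.5 -196.2   82. ]
handle [440.  213.1  98. ] [441.  212.3  98. ]
tip [434.7 191.4 104. ] [433.  192.4 104. ]
base40 [447.6 233.7  91. ] [445.5 233.7  91. ]
pivot [463.4 273.2  80. ]
```

Emit:
servo_tool([
  [0,0,0,-1,1,-30,0.36],
  [0,0,0,0,0,-30,0.36],
  [0,0,0,0,0,-22,0.36],
  [0,0,0,0,0,-10,0.36],
  [0,0,0,0,0,-7,0.36],
  [0,0,0,0,0,-4,0.36],
  [0,0,0,0,0,0,0.36],
])

```text
clock: 8.35
eef_pos: [447.3, -191.4, -22.2]
eef_rot: [3.141, 0.0, 1.759]
wrist_force: [0.0, -0.4, 0.6]
finger_gap: 60.2
finger_force: 0.0
```

Emit:
servo_tool([
  [0,0,0,0,0,0,0.7],
  [0,0,0,0,0,0,0.7],
  [0,0,0,0,0,0,0.7],
  [0,0,0,0,0,0,0.7],
  [0,0,0,0,0,0,0.7],
], grip_force=25)

```text
clock: 8.98
eef_pos: [447.4, -191.4, -22.2]
eef_rot: [3.141, 0.0, 1.759]
wrist_force: [1.5, 0.7, 4.9]
finger_gap: 40.1
finger_force: 25.0
```

Emit:
servo_tool([
  [0,0,0,-3,15,0,0.7],
  [0,0,0,-4,22,0,0.7],
  [0,0,0,-4,22,0,0.7],
  [0,0,0,-4,22,0,0.7],
  [0,0,0,-4,22,0,0.7],
  [0,0,0,0,0,0,0.7],
  [0,0,0,0,0,0,0.36],
  [0,0,0,0,0,0,0.36],
  [0,0,0,0,0,0,0.36],
])

```text
clock: 10.1
eef_pos: [427.9, -88.2, -22.6]
eef_rot: [-3.141, -0.0, 1.759]
wrist_force: [0.2, 0.2, 0.7]
finger_gap: 60.1
finger_force: 0.0
```

Emit:
servo_tool([
  [0,0,0,3,-17,0,0.36],
  [0,0,0,3,-16,0,0.36],
  [0,0,0,0,0,0,0.36],
  [0,0,0,0,0,0,0.7],
  [0,0,0,0,0,0,0.7],
  [0,0,0,0,0,0,0.7],
  [0,0,0,0,0,0,0.7],
  [0,0,0,0,0,0,0.7],
  [0,0,0,0,0,10,0.7],
  [0,0,0,0,0,20,0.7],
  [0,0,0,0,0,21,0.7],
  [0,0,0,0,0,0,0.7],
], grip_force=45)

```text
clock: 11.6
eef_pos: [434.9, -121.6, 29.9]
eef_rot: [3.139, 0.002, 1.759]
wrist_force: [-0.5, -0.5, -2.9]
finger_gap: 39.4
finger_force: 44.9
```

Emit:
servo_tool([
  [0,0,-3,29,22,0,0.7],
  [0,0,-3,29,22,0,0.7],
  [0,0,-3,29,22,0,0.7],
  [0,0,-3,30,22,0,0.7],
  [0,0,-3,30,22,0,0.7],
  [0,0,-3.5,30,22,0,0.7],
  [0,0,0,0,0,0,0.7],
  [0,0,0,0,0,0,0.7],
])

```text
clock: 12.6
eef_pos: [610.2, 10.5, 27.5]
eef_rot: [-3.14, 0.0, 1.437]
wrist_force: [-0.6, 0.2, -2.9]
finger_gap: 39.5
finger_force: 44.9
```

```bash
python3 - <<'E'
from h import *
s=manip.camera("scene")[:,:,::-1].copy();cv2.imwrite("pics/s4_raw.png",s)
t=manip.camera("top")[:,:,::-1].copy();cv2.imwrite("pics/t4_raw.png",t)
f=lambda im,x,y,w,h,k:cv2.resize(im[y:y+h,x:x+w],None,fx=k,fy=k,interpolation=cv2.INTER_CUBIC)
m=np.zeros((600,800,3),np.uint8)
m[:300,:]=f(t,175,120,160,60,5); m[300:600,:]=f(s,210,210,160,60,5)
cv2.imwrite("pics/c8.png",m); st=manip.read_state();print(st["eef_pos"],st["eef_rot"],st["wrist_force"])
E
```

```text
[610.40575658  10.15212346  28.15078033] [-3.14071266e+00  1.68390688e-04  1.43565406e+00] [-0.47316354  0.20072038 -2.47582521]
```

View pics/c8.png

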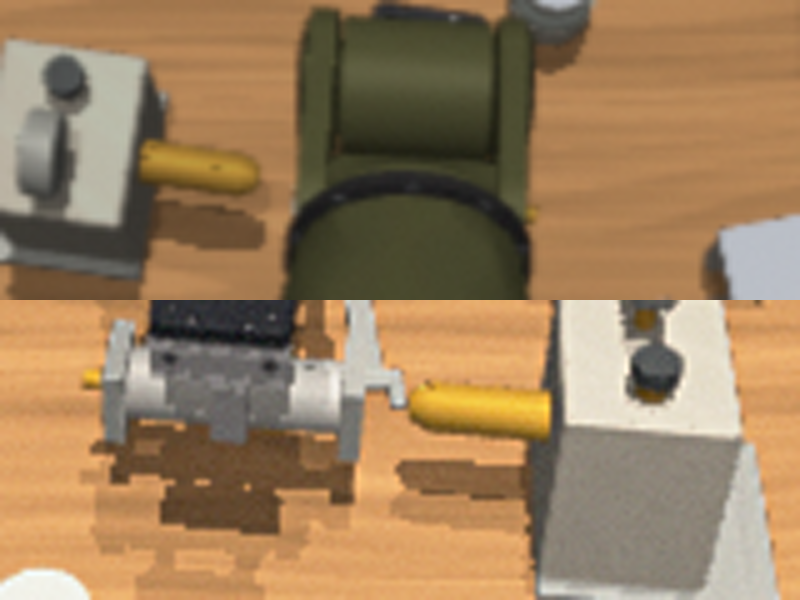

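Emit:
servo_tool([
  [0,0,0,1.8,5,0.7,0.7],
  [0,0,0,1.4,10,0,0.7],
  [0,0,0,1.3,10,0,0.7],
  [0,0,0,0.8,6,0,0.7],
  [0,0,0,0.8,6,0,0.7],
  [0,0,0,0,0,0,0.7],
])

```text
clock: 13.45
eef_pos: [617.2, 48.1, 29.2]
eef_rot: [-3.142, 0.0, 1.436]
wrist_force: [0.5, 0.1, -2.1]
finger_gap: 39.4
finger_force: 44.9
```

```bash
python3 -c "
from h import *
st=manip.read_state();print(st['eef_pos'],st['wrist_force'],st['moment'])"
```

```text
[617.2132559   48.12713962  29.19470448] [ 0.53450116  0.1131888  -2.05415103] [-0.01718128 -0.02389096  0.04085781]
```

Emit:
servo_tool([
  [0,0,0,0.7,5,0,0.7],
  [0,0,0,0.7,5,0,0.7],
  [0,0,0,0.6,5,0,0.7],
  [0,0,0,0,0,0,0.7],
])

```text
clock: 13.95
eef_pos: [619.2, 63.1, 29.2]
eef_rot: [3.142, -0.0, 1.436]
wrist_force: [-0.1, 0.3, -1.7]
finger_gap: 39.5
finger_force: 44.9
```

Emit:
servo_tool([
  [0,0,0,0.7,5,0,0.7],
  [0,0,0,0.7,5,0,0.7],
  [0,0,0,0.6,5,0,0.7],
  [0,0,0,0,0,0,0.7],
])

```text
clock: 14.45
eef_pos: [621.2, 78.1, 29.2]
eef_rot: [-3.142, -0.0, 1.436]
wrist_force: [-0.5, -0.5, -2.9]
finger_gap: 39.1
finger_force: 44.9
```

Emit:
servo_tool([
  [0,0,0,0.7,5,0,0.7],
  [0,0,0,0.7,5,0,0.7],
  [0,0,0,0.7,5,0,0.7],
  [0,0,0,0.7,5,0,0.7],
  [0,0,0,0.7,5,0,0.7],
  [0,0,0,0,0,0,0.7],
])

```text
clock: 15.2
eef_pos: [624.7, 103.1, 29.2]
eef_rot: [-3.142, -0.0, 1.436]
wrist_force: [-0.4, 0.0, -2.2]
finger_gap: 39.0
finger_force: 44.9
```

Emit:
servo_tool([
  [0,0,0,0.4,3,0,0.7],
  [0,0,0,0.1,1,0,0.7],
  [0,0,0,0,0,0,0.7],
])

```text
clock: 15.58
eef_pos: [625.2, 106.7, 29.3]
eef_rot: [3.142, 0.0, 1.436]
wrist_force: [0.6, -0.3, -3.0]
finger_gap: 39.3
finger_force: 44.9
```

Emit:
servo_tool([
  [0,0,0,0.3,2,0,0.7],
  [0,0,0,0,0,0,0.7],
])

```text
clock: 15.82
eef_pos: [625.5, 108.8, 29.2]
eef_rot: [-3.142, 0.0, 1.436]
wrist_force: [-0.6, -0.5, -2.4]
finger_gap: 39.1
finger_force: 44.9
```

Emit:
servo_tool([
  [0,0,0,0.2,1.5,0,0.7],
  [0,0,0,0,0,0,0.7],
])

```text
clock: 16.08
eef_pos: [625.4, 109.0, 29.1]
eef_rot: [-3.141, 0.002, 1.435]
wrist_force: [-2.8, -8.5, -1.2]
finger_gap: 39.1
finger_force: 44.9
```

Emit:
servo_tool([
  [0,0,0,0.2,1.5,0,0.7],
  [0,0,0,0,0,0,0.7],
])

```text
clock: 16.32
eef_pos: [625.3, 109.1, 29.0]
eef_rot: [-3.14, 0.004, 1.435]
wrist_force: [-5.9, -17.0, 1.3]
finger_gap: 39.5
finger_force: 44.9
```

Emit:
servo_tool([
  [0,0,0,0.2,1.5,0,0.7],
  [0,0,0,0,0,0,0.7],
])

```text
clock: 16.58
eef_pos: [625.2, 109.1, 29.0]
eef_rot: [-3.139, 0.006, 1.434]
wrist_force: [-9.0, -26.4, 3.1]
finger_gap: 39.5
finger_force: 44.9
```

Emit:
servo_tool([
  [0,0,0,-0.5,-3,0,0.7],
  [0,0,0,0,0,0,0.7],
  [0,0,0,0,0,0,0.36],
  [0,0,0,0,0,0,0.36],
  [0,0,0,0,0,0,0.36],
  [0,0,0,0,0,0,0.36],
])

```text
clock: 17.32
eef_pos: [625.7, 110.4, 29.3]
eef_rot: [3.141, -0.0, 1.436]
wrist_force: [-0.2, -0.6, -0.2]
finger_gap: 59.9
finger_force: 0.0
```

Emit:
servo_tool([
  [0,0,0,0,0,25,0.36],
  [0,0,0,0,0,40,0.36],
  [0,0,0,0,0,45,0.36],
  [0,0,0,0,0,45,0.36],
  [0,0,0,-30,-40,0,0.5],
  [0,0,0,-30,-40,0,0.5],
  [0,0,0,-30,-40,0,0.5],
  [0,0,0,-30,-40,0,0.5],
  [0,0,0,0,0,0,0.5],
])

```text
clock: 18.45
eef_pos: [504.6, -51.6, 184.8]
eef_rot: [3.141, 0.0, 1.433]
wrist_force: [0.5, 0.3, -0.9]
finger_gap: 46.6
finger_force: 0.0
```

```bash
python3 - <<'E'
from ov import *
s=manip.camera("scene")[:,:,::-1].copy();cv2.imwrite("pics/s5_raw.png",s)
t=manip.camera("top")[:,:,::-1].copy();cv2.imwrite("pics/t5_raw.png",t)
a=cv2.imread("pics/scene0_raw.png");b=cv2.imread("pics/top0_raw.png")
for n,o,im in(("scene",a,s),("top",b,t)):
    x0,y0,w,h=(285,215,40,30) if n=="scene" else (195,135,40,35)
    hsv=cv2.inRange(cv2.cvtColor(im,cv2.COLOR_BGR2HSV),(15,150,90),(35,255,255)); print(n,"brass left near root:",(hsv[y0:y0+h,x0:x0+w]>0).sum())
# expected trap, axis at z75, mouth at root
    for sx in(70,58,-58,-70,-84): print(sx,proj(n,np.array([625.4,109.1,75])+sx*np.array([.134,.991,0])).round(1))
# scene row along axis: intensities from raw
    st,en=[proj(n,np.array([625.4,109.1,75])+k*np.array([.134,.991,0]))[0] for k in(-100,90)]
    N=39; q=[im[int(round(v)),int(round(u))].tolist() for u,v in np.linspace(st,en,N)]; print([(int(k),*c) for k,c in zip(np.linspace(-100,90,N),q)])
st=manip.read_state();print(st["eef_pos"],st["wrist_force"],st["finger_gap"])
E
```

```text
scene brass left near root: 1
70 [[319.3 233.3]]
58 [[314.9 232.9]]
-58 [[272.  229.2]]
-70 [[267.6 228.8]]
-84 [[262.4 228.4]]
[(-100, 34, 87, 121), (-95, 59, 168, 228), (-90, 65, 174, 234), (-85, 90, 158, 218), (-80, 53, 170, 230), (-75, 69, 179, 241), (-70, 213, 213, 214), (-65, 187, 200, 200), (-60, 199, 203, 208), (-55, 218, 225, 229), (-50, 211, 223, 226), (-45, 201, 214, 220), (-40, 206, 217, 222), (-35, 210, 221, 224), (-30, 211, 221, 226), (-25, 212, 220, 226), (-20, 212, 223, 226), (-15, 201, 210, 220), (-10, 206, 216, 220), (-5, 206, 219, 223), (0, 210, 219, 225), (5, 209, 221, 225), (10, 215, 222, 225), (15, 202, 213, 218), (20, 203, 214, 221), (25, 206, 217, 222), (30, 210, 220, 225), (35, 218, 224, 228), (40, 221, 225, 231), (45, 206, 216, 222), (50, 208, 218, 223), (55, 211, 225, 229), (60, 123, 128, 130), (65, 147, 159, 163), (70, 169, 177, 177), (75, 55, 65, 67), (80, 178, 196, 207), (85, 208, 226, 236), (90, 206, 228, 237)]
top brass left near root: 0
70 [[203.5 151.6]]
58 [[207.2 152.1]]
-58 [[243.2 157.2]]
-70 [[246.9 157.7]]
-84 [[251.2 158.3]]
[(-100, 82, 125, 1
[... 207 characters left out ...]
 169, 173), (-45, 158, 166, 169), (-40, 166, 174, 177), (-35, 160, 168, 170), (-30, 162, 171, 174), (-25, 160, 167, 170), (-20, 155, 164, 166), (-15, 166, 174, 177), (-10, 164, 172, 175), (-5, 162, 170, 173), (0, 155, 163, 165), (5, 167, 174, 178), (10, 158, 166, 169), (15, 157, 165, 168), (20, 156, 164, 167), (25, 151, 159, 162), (30, 165, 173, 176), (35, 161, 169, 172), (40, 158, 166, 170), (45, 152, 161, 163), (50, 165, 174, 176), (55, 161, 169, 172), (60, 149, 157, 158), (65, 165, 174, 175), (70, 169, 178, 179), (75, 81, 87, 88), (80, 142, 156, 159), (85, 165, 179, 180), (90, 164, 180, 181)]
[505.90005264 -49.76131129 184.59935717] [-0.87030459  0.04142758 -0.25214634] 46.868667447346375
```

Emit:
servo_tool([
  [0,0,-2.3,-11,44,-9,0.5],
  [0,0,-2.3,-11,44,-9,0.5],
  [0,0,-2.3,-11,44,-9,0.5],
  [0,0,-2.3,-11,44,-9,0.5],
  [0,0,-2.2,-11,44,-9,0.5],
  [0,0,-2.2,-10,43,-9,0.5],
  [0,0,0,0,0,-25,0.5],
  [0,0,0,0,0,-25,0.5],
  [0,0,0,0,0,-15,0.5],
  [0,0,0,0,0,-8,0.5],
  [0,0,0,0,0,-6,0.5],
  [0,0,0,0,0,0,0.5],
])

```text
clock: 20.05
eef_pos: [440.7, 213.3, 51.3]
eef_rot: [3.142, -0.0, 1.198]
wrist_force: [0.0, 0.0, -0.1]
finger_gap: 47.0
finger_force: 0.0
```

Now pinch gently.

Emit:
servo_tool([
  [0,0,0,0,0,0,0.9],
  [0,0,0,0,0,0,0.9],
  [0,0,0,0,0,0,0.9],
  [0,0,0,0,0,0,0.9],
  [0,0,0,0,0,0,0.9],
], grip_force=6)

```text
clock: 20.68
eef_pos: [439.9, 213.5, 51.4]
eef_rot: [-3.14, 0.0, 1.198]
wrist_force: [-7.1, 2.3, 4.3]
finger_gap: 18.1
finger_force: 6.0
```

Emit:
servo_tool([
  [0,0,0,-1.1,0.4,0,0.9],
  [0,0,0,1.3,3.4,10.1,0.9],
  [0,0,0,1.9,4.9,9.3,0.9],
  [0,0,0,2.4,6.2,8.4,0.9],
  [0,0,0,2.9,7.4,7.2,0.9],
  [0,0,0,0,0,0,0.9],
])

```text
clock: 21.42
eef_pos: [449.4, 236.0, 87.6]
eef_rot: [3.139, -0.002, 1.199]
wrist_force: [7.1, -3.7, 2.4]
finger_gap: 18.4
finger_force: 6.0
```

Emit:
servo_tool([
  [0,0,0,1.1,-0.5,0,0.9],
  [0,0,0,3.4,8.2,5.9,0.9],
  [0,0,0,3.8,9.0,4.4,0.9],
  [0,0,0,4.0,9.5,2.8,0.9],
  [0,0,0,0,0,0,0.9],
])

```text
clock: 22.05
eef_pos: [461.1, 262.8, 99.8]
eef_rot: [3.141, -0.001, 1.199]
wrist_force: [4.5, -1.0, 1.0]
finger_gap: 18.3
finger_force: 6.0
```

Emit:
servo_tool([
  [0,0,0,0.5,0,0,0.9],
  [0,0,0,4.1,9.8,1.1,0.9],
  [0,0,0,4.1,9.8,-0.6,0.9],
  [0,0,0,4.0,9.5,-2.3,0.9],
  [0,0,0,0,0,0,0.9],
])

```text
clock: 22.68
eef_pos: [473.5, 291.7, 97.4]
eef_rot: [3.141, -0.001, 1.199]
wrist_force: [3.1, -0.8, 2.6]
finger_gap: 18.3
finger_force: 6.0
```

Emit:
servo_tool([
  [0,0,0,1,2,-0.7,0.9],
  [0,0,0,0,0,0,0.9],
])

```text
clock: 22.92
eef_pos: [474.1, 292.9, 97.0]
eef_rot: [3.142, -0.0, 1.198]
wrist_force: [1.0, -0.0, 3.6]
finger_gap: 17.8
finger_force: 6.0
```

Emit:
servo_tool([
  [0,0,0,0.6,2,-0.7,0.9],
  [0,0,0,0,0,0,0.9],
])

```text
clock: 23.18
eef_pos: [474.8, 294.8, 96.3]
eef_rot: [3.141, -0.0, 1.198]
wrist_force: [4.4, -0.7, 3.2]
finger_gap: 18.2
finger_force: 6.0
```

Emit:
servo_tool([
  [0,0,0,0,0,0,0.6],
  [0,0,0,0,0,0,0.6],
  [0,0,0,0,0,0,0.6],
  [0,0,0,0,0,20,0.6],
  [0,0,0,0,0,30,0.6],
  [0,0,0,0,0,40,0.6],
  [0,0,0,0,0,40,0.6],
  [0,0,0,10,-50,0,0.6],
  [0,0,0,10,-50,0,0.6],
  [0,0,0,10,-50,0,0.6],
  [0,0,0,0,-50,0,0.6],
  [0,0,0,0,-50,0,0.6],
  [0,0,0,0,-50,0,0.6],
  [0,0,0,0,-50,0,0.6],
  [0,0,0,0,0,0,0.6],
  [0,0,0,0,0,0,0.6],
])

```text
clock: 25.18
eef_pos: [504.6, -54.8, 226.1]
eef_rot: [-3.141, -0.0, 1.198]
wrist_force: [0.3, 0.4, -0.5]
finger_gap: 38.0
finger_force: 0.0
```

```bash
python3 - <<'E'
from h import *
s=manip.camera("scene")[:,:,::-1].copy();t=manip.camera("top")[:,:,::-1].copy()
cv2.imwrite("pics/s6_raw.png",s);cv2.imwrite("pics/t6_raw.png",t)
for nm,im,ref in(("scene",s,("scene0","s3")),("top",t,("top0","t3"))):
    x,y,w,h=(310,145,45,60) if nm=="scene" else(145,185,65,60)
    for r in ref:
        o=cv2.imread(f"pics/{r}_raw.png"); d=cv2.absdiff(o,im)[y:y+h,x:x+w].max(2); print(nm,"valve vs",r,(d>40).sum())
# trap still home, other things: compare rack/cartridge, spanner, ring
o=cv2.imread("pics/scene0_raw.png"); d=(cv2.absdiff(o,s).max(2)>50).astype(np.uint8)
n,l,stt,c=cv2.connectedComponentsWithStats(d)
print([(st[:5].tolist()) for st in stt[1:] if st[4]>25])
g=cv2.absdiff(cv2.imread("pics/s5_raw.png"),s)[215:245,258:325].max(2); print("trap change",(g>40).sum())
print(manip.read_state()["eef_pos"],manip.read_state()["clock"],manip.read_state()["wrist_force"])
E
```

```text
scene valve vs scene0 0
scene valve vs s3 308
top valve vs top0 0
top valve vs t3 285
[[72, 0, 71, 58, 2021], [141, 0, 11, 27, 179], [167, 0, 31, 11, 225], [283, 0, 39, 113, 2850], [228, 2, 32, 40, 375], [219, 5, 8, 8, 28], [60, 14, 11, 18, 96], [199, 16, 32, 60, 573], [262, 18, 16, 20, 115], [220, 26, 26, 19, 300], [263, 36, 19, 15, 77], [256, 50, 26, 21, 251], [79, 57, 18, 25, 143], [67, 71, 53, 21, 358], [203, 76, 60, 143, 2654], [59, 89, 8, 11, 43], [109, 97, 9, 22, 50], [244, 96, 11, 11, 60], [264, 108, 42, 56, 1165], [238, 123, 2, 21, 37], [98, 126, 124, 41, 1672], [182, 192, 23, 22, 325], [262, 218, 59, 37, 1144]]
trap change 0
[504.63821815 -54.16586831 226.1337331 ] 25.275 [-0.17451049 -0.26896187  0.05441118]
```

The valve now looks exactly as it did at the start, with the lever up. The trap is home and hasn't moved, and nothing else has been displaced. I'm handing it in.

```bash
python3 -c "
from cell import manip
print(manip.sign_off())"
```

```text
the job is handed in; nothing more can be done
None
```

The job is handed in at about 25 s: the gas was shut off with the test button, the trap was pushed fully home on the white manifold's spigot, and only then the lever was lifted back up, where it stays by itself.

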